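# Lay up the pasting tray and the painting tray

## Task

Lay up the two work trays for the papier-mache session. The two-compartment tray is for pasting: lay the broad brush in one compartment and stand the rectangular paste tub in the other; the three-compartment tray is for painting: lay the slim brush in the long compartment and stand the paint bottle and the water cup in the two square ones, one in each. Set everything down on the tray floors without dropping or tipping any of it, the brushes flat and lengthwise with the bristles to either end, and leave the papier-mache head, the tape roll and the stapler alone.

Things in the scene. Friction and masses are not known exactly. Their poses are not given: they have to be found in the camera images.
- paste_tray: pasting tray, fixed: grey, TWO compartments, 181 (x) by 199 mm (y). Origin: centre of its underside, on the table; z up, x along the compartments. Floor 4 mm thick, walls 3 mm, wall tops 22 mm above the table. Both compartments are 175 mm (x) by 95 mm (y): centred at y = +49 mm and y = -49 mm; either will do for the brush, the other for the tub.
- paint_tray: painting tray, fixed: grey, THREE compartments, 206 (x) by 199 mm (y). Origin: centre of its underside, on the table; z up. Floor 4 mm thick, walls 3 mm, wall tops 22 mm above the table. Long brush compartment 200 mm (x) by 95 mm (y), centred at x = 0, y = +49 mm; two square ones, 98 by 95 mm, centred at x = +51 and x = -51 mm, y = -49 mm.
- broad_brush: broad flat brush, lying; 150 mm long, 48 wide at steel ferrule and bristles, 16 thick, 70 g. Origin on its underside at mid-length; x along it to the bristles, z up. Pale wooden handle 24 mm wide, its top 14.5 mm up, parallel from x = -55 to +2 mm: grip it across (along y) at about x = -12 mm, near the centre of mass.
- slim_brush: slim paint brush, lying; 175 mm long, 11 thick, 35 g; pale flat-sided wooden handle 13 mm wide and 11 high, thin steel ferrule, dark pointed bristles. Origin on its underside at mid-length; x along it to the bristles, z up. Handle from x = -87 to +22 mm: grip it across (along y) at about x = -10 mm, near the centre of mass.
- paste_tub: open rectangular white plastic tub, empty, 145 mm long (its x), 62 mm wide (its y) over the rim, 55 mm high, walls 3 mm, about 120 g. Origin at the centre of its underside; z up. It can be gripped across its 62 mm width at mid-length, near the top.
- water_cup: open round white plastic tumbler, empty, 80 mm high, 62 mm across the rim and 56 mm at the foot, wall 3 mm, about 60 g. Origin at the centre of its underside; z up. It can be gripped across its outside.
- paint_bottle: closed round white plastic bottle, 44 mm in diameter up to 70 mm height, then a shoulder and a 28 mm screw cap; 95 mm high in all, about 150 g. Origin at the centre of its underside; z up.
- head: bystander: half-made brown papier-mache animal head, 132 mm across with a snout, resting on a white paint tin 110 mm in diameter; about 225 mm high in all. Origin at the centre of the tin's underside. Leave it alone.
- tape_roll: bystander: roll of paper tape lying flat, 104 mm outside, 76 mm hole, 25 mm high. Origin at the centre of its underside. Leave it alone.
- stapler: bystander: black desk stapler, 135 mm long (x), 34 mm wide, 48 mm high. Origin at the centre of its underside. Leave it alone.

How it is judged:
By the outcome, as a careful person would: the job done as asked, in the order asked, and still so for the second after the job is handed in, with the robot touching nothing.
It also fails if it takes over 131 s, if anything falls off the work surface, if the arm or the gripper's body presses on something with over 40 N, if the wrist force passes 120 N, or if a joint passes its speed limit or range.

## Robot

A 7-joint arm with a two-finger parallel gripper is mounted at the origin on the work surface. World frame = base frame: x ahead of the robot, y to its left, z up, the work surface at z = 0. Lengths are in m, angles in degrees, forces in N, time in s.
With the tool pointing down it reaches from about 0.425 to 0.875 m from the base axis. Payload 8.4 kg.
Tool frame: the origin (TCP) lies on the mounting face of the last link; the fingertips stand 173 mm ahead of it and the grasp point (between the pads) lies 155 mm ahead of it; z points along the fingers, y is the line along which they close (so a half turn about z gives the same grasp; the last joint's range is limited). The gripper opens to 85 mm and grips with 20 to 120 N. Pads are 22 mm wide; open, the fingers measure 114 mm over their backs; the gripper's body (76 mm by 85 mm) begins 54 mm behind the grasp point. The pads swing forward as they close: fully open they stand 13 mm farther back than shut.
Start: joints at [59.863, 19.091, 2.286, 83.961, -0.768, 76.965, -3.352], TCP at [0.269, -0.592, 0.405] pointing down, gripper open.
Joint ranges: [-147.57, 147.57], [-21.85, 119.76], [-74.77, 79.35], [14.55, 137.4], [-85.83, 265.84], [4.83, 119.75], [-152.11, 152.11]. Speed limits (degrees/s): [127.2, 127.2, 159.86, 159.86, 180, 180, 180].

## Interface

Orientations are given as [roll, pitch, yaw] about the fixed x, y, z axes, in that order (R = Rz(yaw) Ry(pitch) Rx(roll)).
In Python, from cell import arm gives the robot as it stands.
- The arm moves only by the tool drive_tool, never from a script. Its argument "series" is a list of rows, each a list of 6 numbers: the shift along the tool's x, y, z in m, then the turn, a rotation vector about the tool's x, y, z in rad. In form: [[dx, dy, dz, rx, ry, rz], ...]. A call has 1 to 12 rows; each row shifts and turns the commanded pose from where the row before left it, along the tool's axes as they then stand; what a row does not reach is not made up. A row lasts 1/8 s, in which the tool goes at most 62.5 mm and 10.7 degrees, less where a joint would pass 70% of its speed; a pose out of reach is approached as far as the arm can. A call is refused whole if a number of a shift passes 0.0625 or a number of a turn 0.188, either way. A call with a gripper value outside its range is refused whole. "jaw" is the gripper command: -1 is shut, 1 is fully open, values between are in proportion, set as the call begins (left out, the last holds). The fingers move at their own pace and stop on an object; "grip_force" is the grip in N (left out, the last holds). Time passes only in rows, so rows that do not move let the fingers close. It gives the time, the measured TCP pose, the force, the opening and the grip force at its end, in the units of the state.
- arm.state(): the state, without advancing time (a new reading comes with each control period).
- arm.get_image(name): name is "side" or "top" or "wrist"; returns the picture (420x560x3 uint8, blue, green, red); there is no depth.
- arm.camera_info(name): a dict with "fx", "fy", "cx", "cy" (pixels), "extrinsics" (4x4, takes a point from world to camera coordinates). Camera axes: x right, y down, z forward; pixel columns grow to the right and rows downward; lengths in m; the calibration is good to about 2 mm. The wrist camera is an equidistant fisheye: a pixel r from the principal point sees the ray r / f radians off the axis. A picture is of the moment at which its call begins: read the wrist's pose just before it. camera_info takes no time and is no camera call; for the wrist camera it gives the pose at the moment of the call.
- arm.finish_job(): hands the job in; it is judged then, once.
The state is a dict: "time": time; "q": joint angles; "joint_vel": joint speeds; "tau": joint torques, N m; "eef_pos": TCP position; "eef_rot": TCP orientation; "force": force on the tool from outside, world axes, zero at the start; "wrist_torque": the same for the moment, N m; "gripper_width": finger opening in m; "grasp_force": force on a finger pad.
Only numpy, scipy, OpenCV 4.12 (cv2) and the standard library are available. Lean on these libraries where they do the work, as an engineer would, in place of code of your own. Each camera call takes 0.05 s, during which the arm holds its last target. There are 200 camera calls.

## Working session

There is one attempt and no reset: what is moved stays moved. The work goes in short steps, Python scripts to look and compute and a tool call to move; the robot and the scene stay as the last step left them, time stands still between calls to the robot, and variables do not carry over. Pictures are saved under pics/ and viewed, at most 14 in all, crops included, and the job is handed in when it is done.

Besides the shell and the picture viewer there is one more tool, called after "Request:" by a JSON object that holds its "method" and its "body". drive_tool: Moves the arm, as the interface text tells. Its arguments: {"type":"object","properties":{"series":{"type":"array","items":{"type":"array","items":{"type":"number"}}},"jaw":{"type":"number"},"grip_force":{"type":"number"}},"required":["series"]}

```bash
ls; mkdir -p pics; cat > h.py <<'E'
import numpy as np, cv2
from scipy.spatial.transform import Rotation as R
from cell import arm
def ray(name,u,v,ci=None):
    c=ci or arm.camera_info(name); E=np.array(c["extrinsics"])
    x=(u-c["cx"])/c["fx"]; y=(v-c["cy"])/c["fy"]
    if name=="wrist":
        r=np.hypot(x,y); d=np.array([x/r*np.sin(r),y/r*np.sin(r),np.cos(r)]) if r>1e-9 else np.array([0,0,1.])
    else: d=np.array([x,y,1.])
    return -E[:3,:3].T@E[:3,3], E[:3,:3].T@d
def pt(name,u,v,z=0.,ci=None):
    o,d=ray(name,u,v,ci); return np.round(o+d*(z-o[2])/d[2],4)
E
python3 - <<'E'
from h import *
for n in ("top","side","wrist"):
    im=arm.get_image(n); cv2.imwrite(f"pics/{n}0.png",im if n=="wrist" else cv2.resize(im,(800,600),interpolation=cv2.INTER_CUBIC))
    c=arm.camera_info(n); print(n,c["fx"],c["cx"],c["cy"],np.round(ray(n,280,210)[0],3),np.round(ray(n,280,210)[1],3))
print(arm.state())
E
```

```text
pics
top 417.62542187134375 286.76167754905765 210.45747944557667 [ 0.485 -0.003  1.14 ] [ 0.086 -0.003 -0.996]
side 537.5070136039751 268.1449093614348 213.41111112763238 [ 0.4   -1.53   1.115] [ 0.123  0.821 -0.558]
wrist 325.19226210127806 282.5118868276044 211.50733060071187 [ 0.343 -0.557  0.373] [-0.287 -0.12  -0.95 ]
{'time': 0.15, 'q': array([59.86090145, 19.12363666,  2.28638663, 83.9977793 , -0.7683791 ,
       76.96785847, -3.35212649]), 'joint_vel': array([ 0.06610903, -0.0743609 ,  0.01165953, -0.05774798,  0.0088219 ,
        0.08877433,  0.05015354]), 'tau': array([ 1.64863752e-03, -6.59041214e+01,  1.36643529e+00, -4.05866969e+01,
        1.69094995e-02,  9.74281866e-03,  1.00349880e-04]), 'eef_pos': array([ 0.26901421, -0.59157174,  0.40402662]), 'eef_rot': array([-1.79926141e+02,  4.82448457e-03,  2.44523976e+01]), 'force': array([-1.22948936, -0.06475751, -0.17366478]), 'wrist_torque': array([-0.00804548, -0.01361435, -0.0016029 ]), 'grasp_force': 0.0, 'gripper_width': 0.08540787268021316}
```

View pics/top0.png

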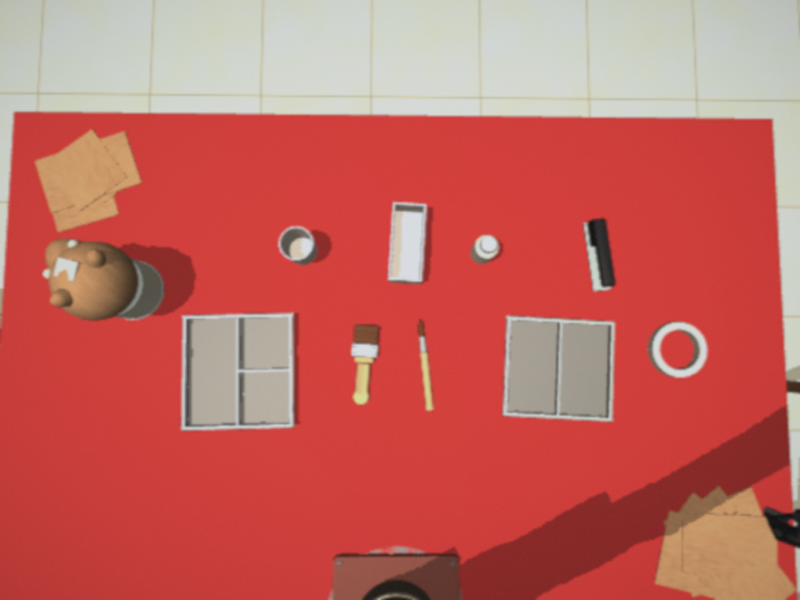

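View pics/side0.png

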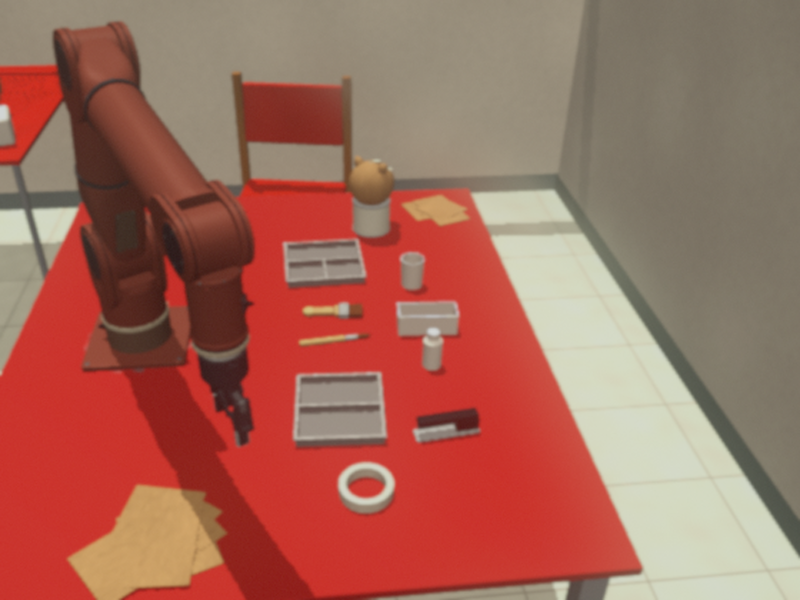

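The top view shows the paint tray left (around 238,372), the paste tray right (560,368), both brushes between them with bristles away from the robot, and cup (297,245), tub (408,242) and bottle (487,248) beyond. Now two enlarged crops for pixel readings.

```bash
python3 - <<'E'
from h import *
im=arm.get_image("top")
for n,c in (("a",120),("b",240)):
    cv2.imwrite(f"pics/top_{n}.png",cv2.resize(im[135:305,c:c+200],None,fx=3.5,fy=3.5,interpolation=cv2.INTER_CUBIC))
E
```

```text
(no output)
```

View pics/top_a.png

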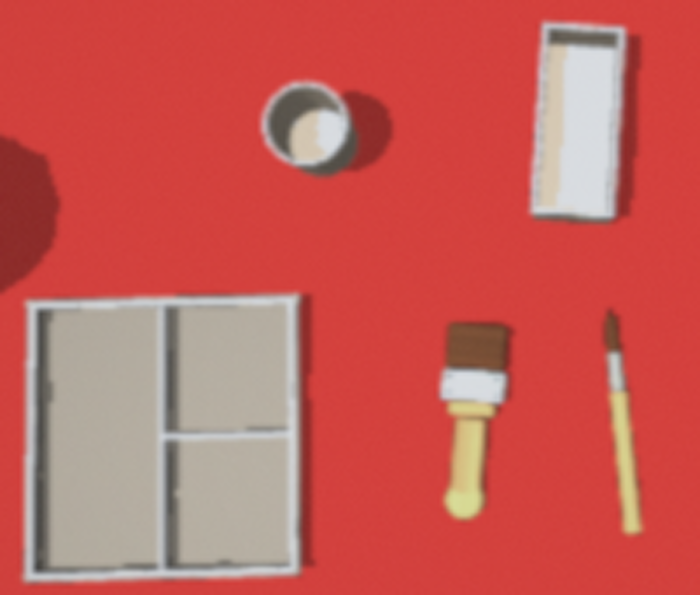

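View pics/top_b.png

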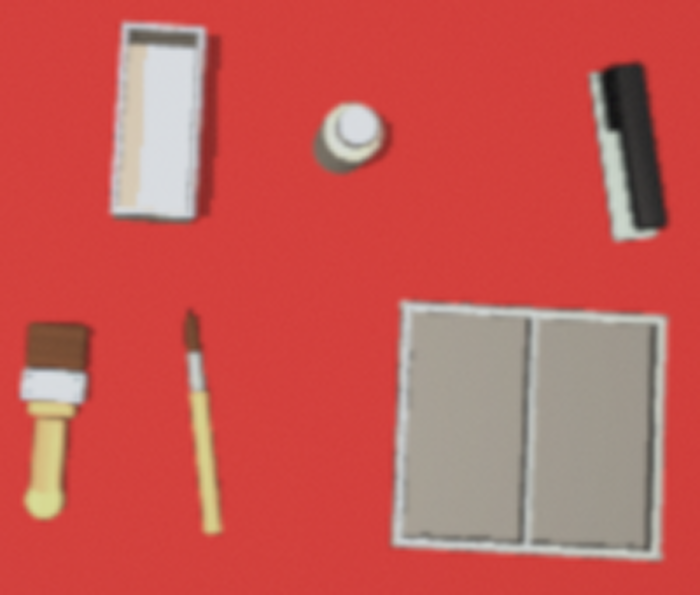

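```bash
python3 - <<'E'
from h import *
def P(o,X,Y,z): return pt("top",(X+.5)/3.5-.5+o,(Y+.5)/3.5-.5+135,z)[:2]
def box(n,o,L,z):
    p=np.array([P(o,*q,z) for q in L]); c=p.mean(0)
    ax=(p[0]+p[1]-p[2]-p[3]); print(n,c.round(4),"yaw",np.degrees(np.arctan2(ax[1],ax[0])).round(1),"len",np.linalg.norm(ax/2).round(3),"wid",np.linalg.norm((p[0]+p[3]-p[1]-p[2])/2).round(3))
box("paint",120,[(26,301),(299,295),(298,574),(25,580)],.022)
box("paste",240,[(401,301),(666,316),(661,558),(392,546)],.022)
box("tub",120,[(543,23),(626,28),(614,219),(531,214)],.055)
def seg(n,o,a,b,z):
    a,b=P(o,*a,z),P(o,*b,z); d=a-b; print(n,((a+b)/2).round(4),"yaw",np.degrees(np.arctan2(d[1],d[0])).round(1),"len",np.linalg.norm(d).round(3))
seg("broad",120,(477,323),(464,519),.01)
seg("slim",120,(611,311),(633,532),.007)
print("cup",P(120,306,124,.08),"bottle",P(240,358,125,.095))
# stapler
seg("stapler",240,(625,65),(648,230),.04)
c=arm.camera_info("wrist");E=np.array(c["extrinsics"]);s=arm.state()
T=R.from_euler("xyz",s["eef_rot"],degrees=True).as_matrix()
print("cam in tool", (T.T@(-E[:3,:3].T@E[:3,3]-s["eef_pos"])).round(3),"\n",(T.T@E[:3,:3].T).round(3))
E
```

```text
paint [0.4507 0.2946] yaw 1.2 len 0.21 wid 0.205
paste [ 0.4558 -0.304 ] yaw -2.9 len 0.185 wid 0.205
tub [ 0.6875 -0.0194] yaw -3.5 len 0.146 wid 0.062
broad [0.4624 0.0627] yaw -3.4 len 0.15
slim [ 0.462  -0.0538] yaw 5.6 len 0.17
cup [0.6794 0.1803] bottle [ 0.6773 -0.1635]
stapler [ 0.6711 -0.3854] yaw 6.4 len 0.128
cam in tool [ 0.082 -0.001  0.031] 
 [[-0.001 -0.949 -0.316]
 [ 1.    -0.001 -0.   ]
 [ 0.    -0.316  0.949]]
```

```bash
cat >> h.py <<'E'
def go(x,y,z,yaw):
    """turn first about tool z, then shift in the turned tool axes"""
    s=arm.state(); r=R.from_euler("xyz",s["eef_rot"],degrees=True)
    t=R.from_euler("xyz",[180,0,yaw],degrees=True)
    print("turn",(r.inv()*t).as_rotvec().round(4),"shift",(t.inv().apply(np.array([x,y,z])-s["eef_pos"])).round(4),"t",s["time"],"q",s["q"].round(0))
def look(tag,crop=None,f=1):
    c=arm.camera_info("wrist"); im=arm.get_image("wrist")
    np.save("ci.npy",c,allow_pickle=True); cv2.imwrite(f"pics/{tag}_full.png",im)
    if crop: a,b,w,h=crop; im=im[b:b+h,a:a+w]
    cv2.imwrite(f"pics/{tag}.png",cv2.resize(im,None,fx=f,fy=f,interpolation=cv2.INTER_CUBIC))
def wp(u,v,z): return pt("wrist",u,v,z,np.load("ci.npy",allow_pickle=True).item())
E
python3 - <<'E'
from h import *
go(.4504,.0634,.30,-3.4)
E
```

```text
turn [-1.000e-03  3.000e-04  4.861e-01] shift [ 0.1422 -0.6646  0.1042] t 0.2 q [60. 19.  2. 84. -1. 77. -3.]
```

Request:
{"method": "drive_tool", "body": {"series": [[0.045,0,0,0,0,0.162],[0.045,0,0,0,0,0.162],[0.05,-0.02,0,0,0,0.162],[0,-0.045,0,0,0,0],[0,-0.045,0,0,0,0],[0,-0.045,0,0,0,0],[0,-0.045,0,0,0,0],[0,-0.045,0,0,0,0],[0,-0.045,0,0,0,0],[0,-0.045,0,0,0,0],[0,-0.045,0,0,0,0],[0,-0.045,0,0,0,0]], "jaw": 1, "grip_force": 25}}

```text
time: 1.7
eef_pos: [0.4249, -0.1304, 0.4048]
eef_rot: [180.0, -0.0, -3.4]
force: [1.0, 0.7, 0.6]
gripper_width: 0.0854
grasp_force: 0.0
```

```bash
python3 - <<'E'
from h import *
go(.4504,.0634,.30,-3.4)
E
```

```text
turn [ 0.0001 -0.0003  0.    ] shift [ 0.014  -0.195   0.1048] t 1.7 q [ 26.  -4. -14. 110.  -1.  74. -81.]
```

Request:
{"method": "drive_tool", "body": {"series": [[0.004,-0.045,0.02,0,0,0],[0.005,-0.045,0.025,0,0,0],[0.005,-0.045,0.03,0,0,0],[0,-0.04,0.02,0,0,0],[0,-0.02,0.01,0,0,0],[0,0,0,0,0,0],[0,0,0,0,0,0]]}}

```text
time: 2.58
eef_pos: [0.4508, 0.061, 0.3]
eef_rot: [180.0, -0.0, -3.4]
force: [-0.8, -0.5, 1.0]
gripper_width: 0.086
grasp_force: 0.0
```

```bash
python3 - <<'E'
from h import *
go(.4504,.0634,.175,-3.4)
look("w1",(130,60,300,225),2.6)
E
```

```text
turn [ 0.0002 -0.0002 -0.0007] shift [-0.0005 -0.0023  0.125 ] t 2.575 q [  14.    3.  -28.  116.    2.   61. -108.]
```

View pics/w1.png

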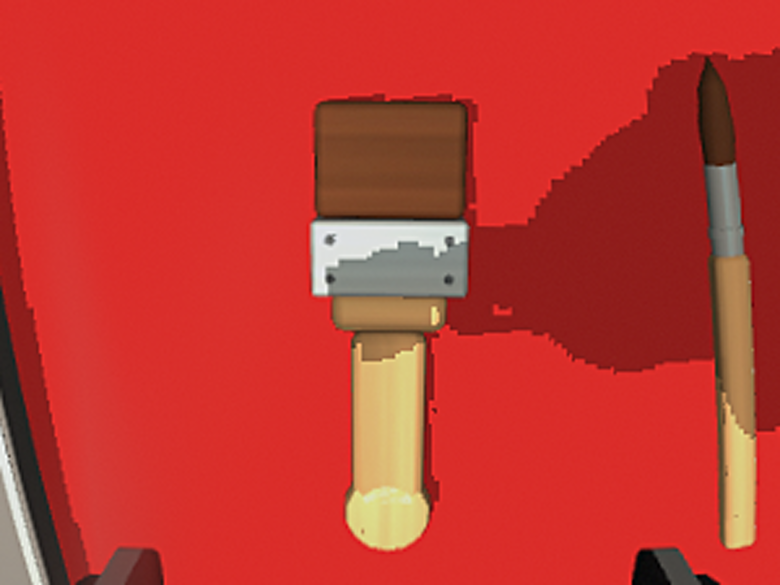

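The brush is nearly aligned with the tool: bristle end at (391,101), butt at (387,549), handle centre x≈388. The slim brush runs from tip (708,58) to butt (738,547).

```bash
python3 - <<'E'
from h import *
def w(X,Y,z): return wp((X+.5)/2.6-.5+130,(Y+.5)/2.6-.5+60,z)[:2]
for n,a,b,z in(("broad ends",(391,101),(387,549),.012),("handle",(389,340),(388,480),.0145),("slim",(708,58),(738,547),.008),("slimhandle",(730,260),(738,543),.011)):
    a,b=w(*a,z),w(*b,z);d=a-b;print(n,a,b,(a+b)/2,np.degrees(np.arctan2(d[1],d[0])).round(1),np.linalg.norm(d).round(3))
E
```

```text
broad ends [0.5388 0.0586] [0.391  0.0693] [0.4649  0.06395] -4.1 0.148
handle [0.4656 0.0638] [0.4182 0.0672] [0.4419 0.0655] -4.1 0.048
slim [ 0.5509 -0.042 ] [ 0.3781 -0.0604] [ 0.4645 -0.0512] 6.1 0.174
slimhandle [ 0.4857 -0.048 ] [ 0.3816 -0.0588] [ 0.43365 -0.0534 ] 5.9 0.105
```

Request:
{"method": "drive_tool", "body": {"series": [[0.001,-0.004,0.03,0,0,0.012],[0,0,0.035,0,0,0],[0,0,0.03,0,0,0],[0,0,0.02,0,0,0],[0,0,0.008,0,0,0],[0,0,0,0,0,0]]}}

```text
time: 3.38
eef_pos: [0.4521, 0.0653, 0.1769]
eef_rot: [180.0, 0.0, -4.1]
force: [-0.3, 0.5, 0.8]
gripper_width: 0.0856
grasp_force: 0.0
```

Request:
{"method": "drive_tool", "body": {"series": [[0,0,0,0,0,0],[0,0,0,0,0,0],[0,0,0,0,0,0],[0,0,0,0,0,0],[0,0,0,0,0,0],[0,0,0,0,0,0],[0,0,0,0,0,0],[0,0,0,0,0,0]], "jaw": -1, "grip_force": 30}}

```text
time: 4.38
eef_pos: [0.452, 0.0658, 0.1772]
eef_rot: [180.0, -0.0, -4.1]
force: [-1.6, -1.3, 4.9]
gripper_width: 0.0229
grasp_force: 31.0
```

Request:
{"method": "drive_tool", "body": {"series": [[0,0,-0.01,0,0,0],[0,0,-0.025,0,0,0],[0,0.005,-0.025,0,0,0],[0,0.02,-0.01,0,0,-0.021],[0.002,0.035,0,0,0,0],[0.002,0.045,0,0,0,0],[0.002,0.05,0,0,0,0],[0.002,0.05,0,0,0,0],[0.002,0.05,0,0,0,0],[0.002,0.05,0,0,0,0],[0,0.045,0,0,0,0],[0,0.035,0,0,0,0]]}}

```text
time: 5.88
eef_pos: [0.4435, -0.3212, 0.2473]
eef_rot: [180.0, -0.0, -2.9]
force: [1.7, 1.1, -0.3]
gripper_width: 0.0236
grasp_force: 30.3
```

Request:
{"method": "drive_tool", "body": {"series": [[0,0.02,0,0,0,0],[0,0.01,0,0,0,0],[0,0,0,0,0,0]]}}

```text
time: 6.25
eef_pos: [0.4427, -0.3488, 0.2467]
eef_rot: [-180.0, 0.0, -2.9]
force: [0.2, -0.1, -0.7]
gripper_width: 0.0231
grasp_force: 30.3
```

```bash
python3 - <<'E'
from h import *
go(.4427,-.352,.182,-2.9)
look("w2",None,1.4)
E
```

```text
turn [-0.0005  0.      0.0007] shift [0.0002 0.0032 0.0647] t 6.25 q [ 42.  17.  -9. 106.   3.  57. -62.]
```

View pics/w2.png

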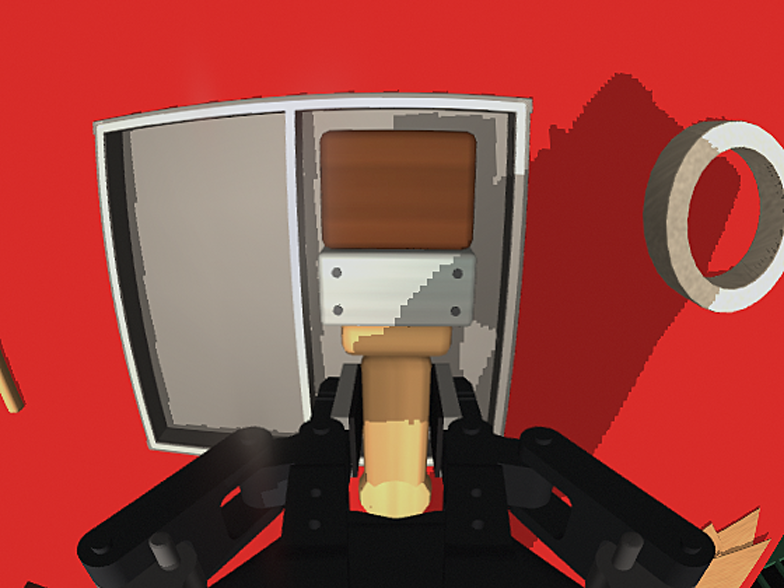

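The brush hangs straight over the right-hand compartment; the tray's wall-top corners are at (98,121), (532,97) and (152,447). Checking the tray position from these.

```bash
python3 - <<'E'
from h import *
def w(X,Y,z): return wp((X+.5)/1.4-.5,(Y+.5)/1.4-.5,z)[:2]
a,b,c=w(97,121,.022),w(532,97,.022),w(151,448,.022)
print(a,b,c,"centre",(b+c)/2,np.linalg.norm(a-b),np.linalg.norm(a-c),np.degrees(np.arctan2(*(a-c)[::-1])))
E
```

```text
[ 0.556  -0.2088] [ 0.5461 -0.411 ] [ 0.3719 -0.198 ] centre [ 0.459  -0.3045] 0.2024422139772236 0.1844165122758806 -3.3573385842976617
```

Request:
{"method": "drive_tool", "body": {"series": [[0,0.003,0.02,0,0,0],[0,0.001,0.02,0,0,0],[0,0,0.013,0,0,0],[0,0,0.007,0,0,0],[0,0,0.003,0,0,0],[0,0,0.0015,0,0,0],[0,0,0.001,0,0,0],[0,0,0,0,0,0],[0,0,0,0,0,0]]}}

```text
time: 7.42
eef_pos: [0.4423, -0.3533, 0.1814]
eef_rot: [180.0, -0.0, -2.9]
force: [0.6, -0.2, 0.3]
gripper_width: 0.0229
grasp_force: 30.3
```

Request:
{"method": "drive_tool", "body": {"series": [[0,0,0.0005,0,0,0],[0,0,0.0005,0,0,0],[0,0,0,0,0,0]]}}

```text
time: 7.8
eef_pos: [0.4423, -0.3533, 0.1812]
eef_rot: [180.0, -0.0, -2.9]
force: [-4.4, 3.1, 9.5]
gripper_width: 0.0232
grasp_force: 31.6
```

Request:
{"method": "drive_tool", "body": {"series": [[0,0,0,0,0,0],[0,0,0,0,0,0],[0,0,0,0,0,0],[0,0,0,0,0,0]], "jaw": 0.05}}

```text
time: 8.3
eef_pos: [0.4423, -0.3532, 0.1801]
eef_rot: [-180.0, 0.0, -2.9]
force: [0.7, -0.4, 0.0]
gripper_width: 0.0449
grasp_force: 0.0
```

Request:
{"method": "drive_tool", "body": {"series": [[0,0,-0.01,0,0,0],[0,0,-0.02,0,0,0],[0,0,-0.04,0,0,0],[0,0,-0.04,0,0,0],[0,0,-0.03,0,0,0],[0,0,0,0,0,0]]}}

```text
time: 9.05
eef_pos: [0.443, -0.3536, 0.3237]
eef_rot: [179.8, -0.3, -2.9]
force: [-0.5, 0.5, -0.8]
gripper_width: 0.0448
grasp_force: 0.0
```

```bash
python3 - <<'E'
from h import *
look("w3",(100,30,400,300),2)
t=np.radians(-3.5); go(.689,-.0185,.32,-3.5)
E
```

```text
turn [ 0.0015 -0.0023  0.0109] shift [ 0.2256 -0.3493  0.0018] t 9.1 q [ 42.  13.  -9. 102.   2.  65. -61.]
```

View pics/w3.png

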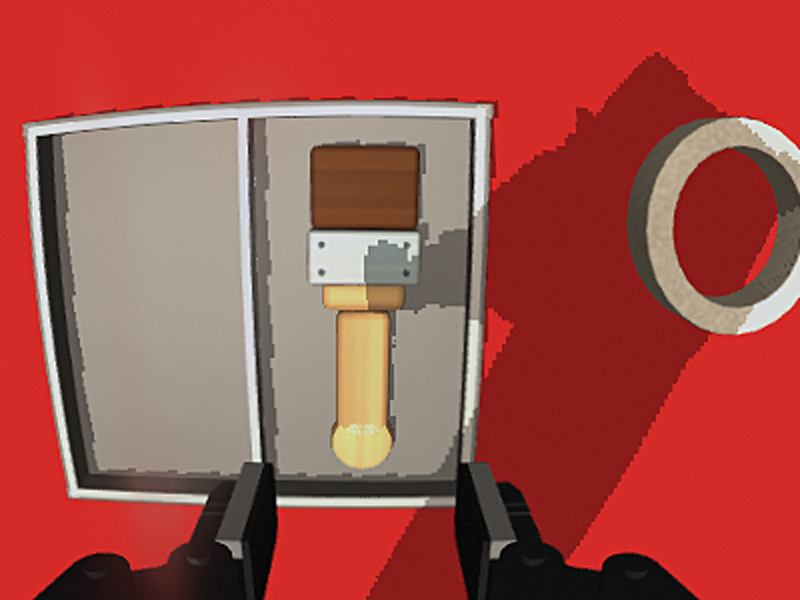

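Request:
{"method": "drive_tool", "body": {"series": [[0.01,-0.015,-0.01,0,0,0.01],[0.02,-0.03,-0.015,0,0,0],[0.025,-0.04,-0.02,0,0,0],[0.03,-0.045,0,0,0,0],[0.03,-0.045,0,0,0,0],[0.03,-0.045,0,0,0,0],[0.03,-0.045,0,0,0,0],[0.025,-0.04,0,0,0,0],[0.015,-0.03,0,0,0,0],[0.01,-0.014,0,0,0,0],[0,0,0,0,0,0],[0,0,0,0,0,0]], "jaw": 1}}

```text
time: 10.6
eef_pos: [0.6873, -0.0203, 0.365]
eef_rot: [179.9, 0.0, -3.6]
force: [0.2, 0.7, 0.1]
gripper_width: 0.0854
grasp_force: 0.0
```

```bash
python3 - <<'E'
from h import *
look("w4",(0,40,560,380),1.42)
print(arm.state()["eef_pos"],arm.state()["eef_rot"])
E
```

```text
[ 0.68731754 -0.02038845  0.36516573] [ 1.79940276e+02  1.81947599e-02 -3.58735129e+00]
```

View pics/w4.png

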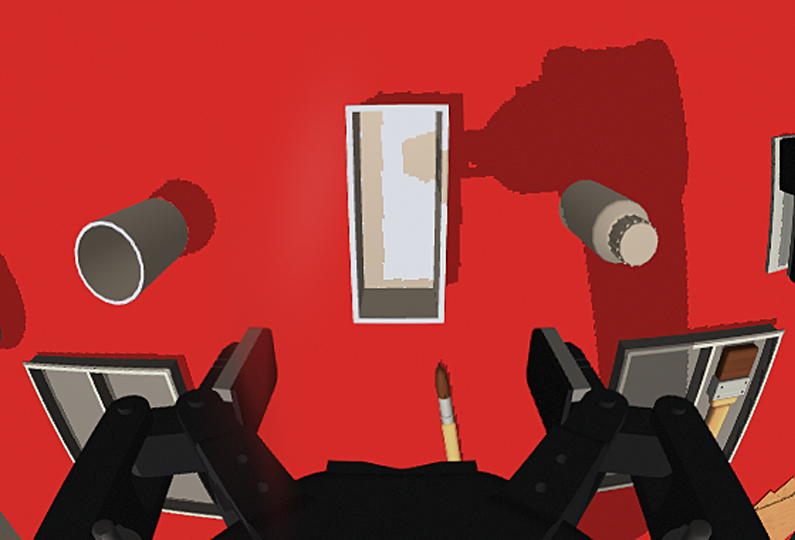

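Tub rim corners: (346,105), (450,104), (443,323), (353,323); cup rim centre about (110,262); bottle cap top centre about (638,243).

```bash
python3 - <<'E'
from h import *
def w(X,Y,z): return wp((X+.5)/1.42-.5,(Y+.5)/1.42-.5+40,z)[:2]
p=np.array([w(*q,.055) for q in ((346,105),(450,104),(443,323),(353,323))]); d=p[0]+p[1]-p[2]-p[3]
c=p.mean(0);print("tub",c,np.degrees(np.arctan2(d[1],d[0])),np.linalg.norm(d)/2,np.linalg.norm(p[0]+p[3]-p[1]-p[2])/2)
print("cup",w(110,262,.08),"L/R",w(76,262,.08),w(143,262,.08),"bottle",w(638,243,.095),w(619,243,.095),w(658,243,.095))
E
```

```text
tub [ 0.691075 -0.01755 ] -3.72323997745029 0.14475552666478755 0.0618078676221725
cup [0.6835 0.1794] L/R [0.6851 0.212 ] [0.6822 0.1511] bottle [ 0.6805 -0.1608] [ 0.6814 -0.1475] [ 0.6796 -0.1755]
```

Request:
{"method": "drive_tool", "body": {"series": [[0.0035,-0.003,0.03,0,0,0.002],[0,0,0.045,0,0,0],[0,0,0.045,0,0,0],[0,0,0.03,0,0,0],[0,0,0.015,0,0,0],[0,0,0,0,0,0]]}}

```text
time: 11.4
eef_pos: [0.6911, -0.0164, 0.1999]
eef_rot: [180.0, 0.1, -3.6]
force: [-0.9, -0.5, 0.6]
gripper_width: 0.0856
grasp_force: 0.0
```

Request:
{"method": "drive_tool", "body": {"series": [[0,0,0,0,0,0],[0,0,0,0,0,0],[0,0,0,0,0,0],[0,0,0,0,0,0],[0,0,0,0,0,0],[0,0,0,0,0,0]], "jaw": -1, "grip_force": 30}}

```text
time: 12.15
eef_pos: [0.6921, -0.0157, 0.2024]
eef_rot: [180.0, -0.2, -3.6]
force: [-1.9, -1.2, 7.0]
gripper_width: 0.0611
grasp_force: 32.2
```

Request:
{"method": "drive_tool", "body": {"series": [[0,0,-0.01,0,0,0],[0,0,-0.025,0,0,0],[-0.005,0,-0.035,0,0,0],[-0.015,0.005,-0.03,0,0,-0.009],[-0.03,0.015,-0.015,0,0,0],[-0.04,0.03,0,0,0,0],[-0.04,0.04,0,0,0,0],[-0.035,0.045,0,0,0,0],[-0.03,0.045,0,0,0,0],[-0.015,0.04,0,0,0,0],[-0.006,0.022,0,0,0,0],[0,0.01,0,0,0,0]]}}

```text
time: 13.65
eef_pos: [0.4617, -0.2566, 0.316]
eef_rot: [180.0, -0.0, -3.2]
force: [-0.3, 0.1, -1.0]
gripper_width: 0.0607
grasp_force: 33.0
```

Request:
{"method": "drive_tool", "body": {"series": [[0,0,0.01,0,0,0],[0,0,0.03,0,0,0],[0,0,0.015,0,0,0],[0,0,0,0,0,0]]}}

```text
time: 14.15
eef_pos: [0.4623, -0.2544, 0.259]
eef_rot: [-179.9, 0.1, -3.0]
force: [0.4, 1.2, -1.6]
gripper_width: 0.0608
grasp_force: 33.1
```

```bash
python3 - <<'E'
from h import *
go(.461,-.2551,.2064,-3.1)
look("w5",None,1.2)
E
```

```text
turn [-0.0015  0.0023  0.0023] shift [-0.0012  0.0008  0.0526] t 14.15 q [ 36.  13. -13. 110.   3.  57. -72.]
```

View pics/w5.png

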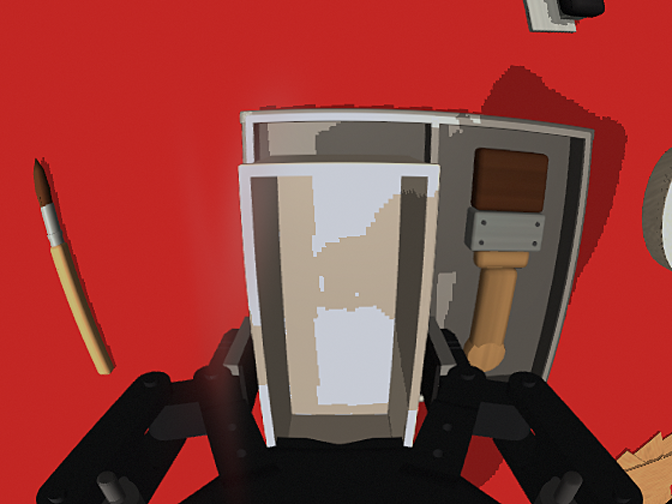

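The tub is held level over the free left compartment; lowering with a slow end.

Request:
{"method": "drive_tool", "body": {"series": [[-0.001,0.001,0.015,0,0,0],[0,0,0.015,0,0,0],[0,0,0.01,0,0,0],[0,0,0.005,0,0,0],[0,0,0.003,0,0,0],[0,0,0.0015,0,0,0],[0,0,0.0015,0,0,0],[0,0,0,0,0,0]]}}

```text
time: 15.2
eef_pos: [0.4612, -0.2564, 0.2093]
eef_rot: [180.0, -0.0, -3.1]
force: [-0.3, -1.0, -1.2]
gripper_width: 0.0613
grasp_force: 33.1
```

Request:
{"method": "drive_tool", "body": {"series": [[0,0,0.0005,0,0,0],[0,0,0.0005,0,0,0],[0,0,0,0,0,0]]}}

```text
time: 15.58
eef_pos: [0.4612, -0.2565, 0.2082]
eef_rot: [-180.0, 0.0, -3.1]
force: [-0.3, -0.6, -1.2]
gripper_width: 0.0608
grasp_force: 33.1
```

Request:
{"method": "drive_tool", "body": {"series": [[0,0,0.0007,0,0,0],[0,0,0.0007,0,0,0],[0,0,0,0,0,0]]}}

```text
time: 15.95
eef_pos: [0.4612, -0.2564, 0.2067]
eef_rot: [-180.0, 0.0, -3.0]
force: [-0.1, -0.4, -1.3]
gripper_width: 0.0612
grasp_force: 33.1
```

Request:
{"method": "drive_tool", "body": {"series": [[0,0,0.0007,0,0,0],[0,0,0,0,0,0]]}}

```text
time: 16.2
eef_pos: [0.4613, -0.2565, 0.2063]
eef_rot: [180.0, -0.0, -3.1]
force: [-1.3, 1.1, 1.8]
gripper_width: 0.0611
grasp_force: 33.3
```

Request:
{"method": "drive_tool", "body": {"series": [[0,0,0.0005,0,0,0],[0,0,0,0,0,0]]}}

```text
time: 16.45
eef_pos: [0.4613, -0.2564, 0.2062]
eef_rot: [180.0, -0.0, -3.1]
force: [-4.1, 2.3, 7.8]
gripper_width: 0.0611
grasp_force: 33.7
```

Request:
{"method": "drive_tool", "body": {"series": [[0,0,0,0,0,0],[0,0,0,0,0,0],[0,0,0,0,0,0],[0,0,0,0,0,0]], "jaw": 0.75}}

```text
time: 16.95
eef_pos: [0.4612, -0.2564, 0.2055]
eef_rot: [-180.0, 0.0, -3.0]
force: [0.1, 0.3, 0.6]
gripper_width: 0.0747
grasp_force: 0.0
```

Request:
{"method": "drive_tool", "body": {"series": [[0,0,-0.01,0,0,0],[0,0,-0.02,0,0,0],[0,0,-0.03,0,0,0],[0,0,-0.03,0,0,0],[0,0,-0.02,0,0,0],[0,0,0,0,0,0]]}}

```text
time: 17.7
eef_pos: [0.4617, -0.2566, 0.3177]
eef_rot: [179.9, -0.2, -3.1]
force: [0.3, -0.2, -0.2]
gripper_width: 0.0746
grasp_force: 0.0
```

```bash
python3 - <<'E'
from h import *
look("w6",None,1.2)
go(.4542,-.0522,.30,6)
E
```

```text
turn [ 0.0008 -0.0014 -0.1579] shift [ 0.0143 -0.2039  0.0163] t 17.75 q [ 36.  10. -13. 107.   2.  64. -71.]
```

View pics/w6.png

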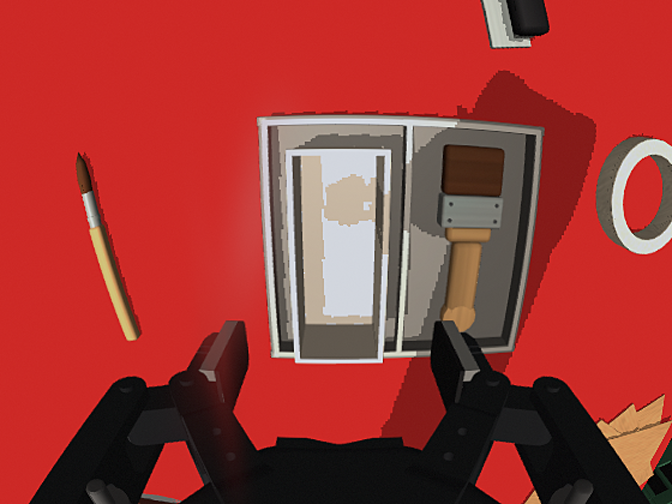

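Request:
{"method": "drive_tool", "body": {"series": [[0.004,-0.015,0,0,0,-0.04],[0.005,-0.03,0,0,0,-0.06],[0.005,-0.04,0.01,0,0,-0.058],[0,-0.045,0.02,0,0,0],[0,-0.04,0.03,0,0,0],[0,-0.025,0.03,0,0,0],[0,-0.01,0.01,0,0,0],[0,0,0,0,0,0]]}}

```text
time: 18.75
eef_pos: [0.4618, -0.0511, 0.2154]
eef_rot: [-180.0, 0.1, 6.2]
force: [-0.0, -0.2, 0.0]
gripper_width: 0.0749
grasp_force: 0.0
```

```bash
python3 - <<'E'
from h import *
go(.4545,-.0522,.1765,6)
look("w7",(130,30,320,240),2)
E
```

```text
turn [-0.0005  0.0011  0.003 ] shift [-0.0074  0.0003  0.0389] t 18.75 q [ 23.  11. -23. 120.   5.  51. -88.]
```

View pics/w7.png

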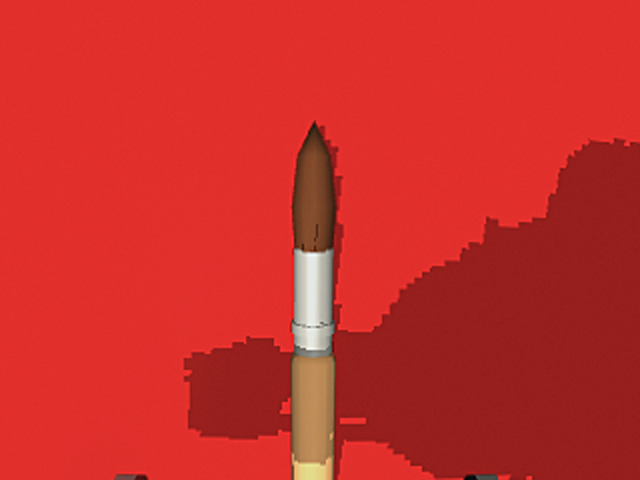

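Request:
{"method": "drive_tool", "body": {"series": [[-0.004,0.001,0.01,0,0,0],[-0.0035,0.001,0.014,0,0,0],[0,0,0.01,0,0,0],[0,0,0.005,0,0,0],[0,0,0,0,0,0]]}}

```text
time: 19.42
eef_pos: [0.4547, -0.0549, 0.1762]
eef_rot: [-180.0, 0.0, 6.0]
force: [0.5, -0.6, 0.4]
gripper_width: 0.0745
grasp_force: 0.0
```

Request:
{"method": "drive_tool", "body": {"series": [[0,0,0,0,0,0],[0,0,0,0,0,0],[0,0,0,0,0,0],[0,0,0,0,0,0],[0,0,0,0,0,0],[0,0,0,0,0,0],[0,0,0,0,0,0],[0,0,0,0,0,0]], "jaw": -1, "grip_force": 30}}

```text
time: 20.42
eef_pos: [0.4549, -0.055, 0.1769]
eef_rot: [180.0, -0.0, 6.0]
force: [-1.2, -0.2, 5.0]
gripper_width: 0.0121
grasp_force: 31.2
```

Request:
{"method": "drive_tool", "body": {"series": [[0,0,-0.01,0,0,0],[0,0,-0.025,0,0,0.02],[0,-0.01,-0.03,0,0,0.03],[0,-0.025,-0.01,0,0,0.034],[0,-0.04,0,0,0,0],[0,-0.045,0,0,0,0],[0,-0.05,0,0,0,0],[0,-0.05,0,0,0,0],[0,-0.05,0,0,0,0],[-0.001,-0.045,0,0,0,0],[-0.001,-0.04,0,0,0,0],[-0.001,-0.025,0,0,0,0]]}}

```text
time: 21.92
eef_pos: [0.4417, 0.3269, 0.2521]
eef_rot: [-180.0, 0.0, 1.3]
force: [0.7, 0.7, -0.5]
gripper_width: 0.0119
grasp_force: 30.5
```

Request:
{"method": "drive_tool", "body": {"series": [[-0.001,-0.015,0,0,0,0],[0,-0.005,0,0,0,0],[0,0,0,0,0,0]]}}

```text
time: 22.3
eef_pos: [0.4412, 0.3442, 0.2516]
eef_rot: [180.0, 0.0, 1.2]
force: [0.1, -0.3, -0.0]
gripper_width: 0.0119
grasp_force: 30.5
```

```bash
python3 - <<'E'
from h import *
go(.4422,.3438,.181,1.2)
look("w8",None,1.4)
E
```

```text
turn [ 0.0005  0.0001 -0.0007] shift [0.001  0.0004 0.0706] t 22.3 q [ -11.   21.  -37.  105.   14.   59. -143.]
```

View pics/w8.png

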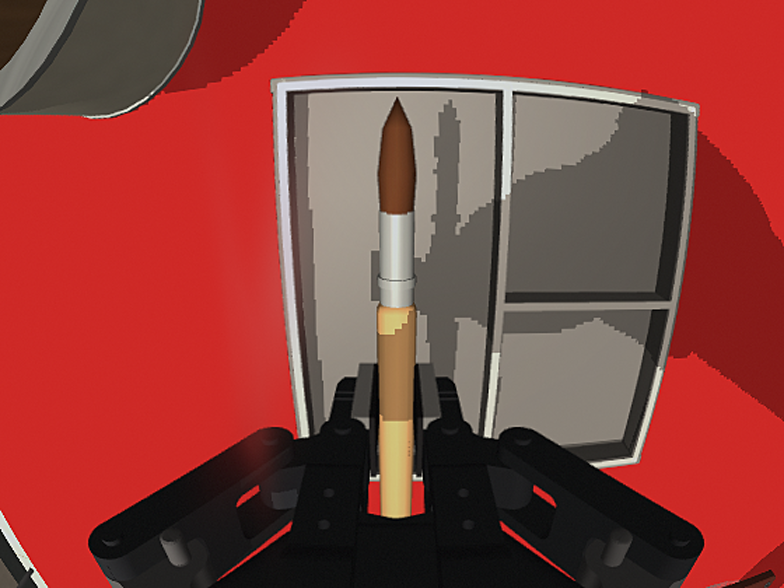

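Slim brush straight and over the long compartment; tray wall-top corners at (272,80), (698,104), (640,464). q7 is near its limit, so I will use the half-turned grasp for the square compartments.

```bash
python3 - <<'E'
from h import *
def w(X,Y,z): return wp((X+.5)/1.4-.5,(Y+.5)/1.4-.5,z)[:2]
a,b,c=w(272,80,.022),w(698,104,.022),w(640,464,.022)
print(a,b,c,"centre",(a+c)/2,np.linalg.norm(a-b),np.linalg.norm(b-c),np.degrees(np.arctan2(*(b-c)[::-1])))
for X in (397,): print(w(X,98,.08), "divider cross", w(506,302,.022))
E
```

```text
[0.5545 0.4012] [0.56   0.1974] [0.3486 0.1901] centre [0.45155 0.29565] 0.20387420140861373 0.21152600312963893 1.9777344367345053
[0.5386 0.3467] divider cross [0.4546 0.2935]
```

Request:
{"method": "drive_tool", "body": {"series": [[0.001,0,0.02,0,0,0],[0,0,0.02,0,0,0],[0,0,0.015,0,0,0],[0,0,0.008,0,0,0],[0,0,0.004,0,0,0],[0,0,0.002,0,0,0],[0,0,0.001,0,0,0],[0,0,0.0005,0,0,0],[0,0,0,0,0,0]]}}

```text
time: 23.48
eef_pos: [0.442, 0.3448, 0.1814]
eef_rot: [-180.0, -0.0, 1.2]
force: [0.3, 0.9, -0.8]
gripper_width: 0.012
grasp_force: 30.5
```

Request:
{"method": "drive_tool", "body": {"series": [[0,0,0.0005,0,0,0],[0,0,0,0,0,0]]}}

```text
time: 23.72
eef_pos: [0.442, 0.3449, 0.181]
eef_rot: [-180.0, -0.0, 1.2]
force: [-1.1, -1.8, 3.9]
gripper_width: 0.012
grasp_force: 31.0
```

Request:
{"method": "drive_tool", "body": {"series": [[0,0,0,0,0,0],[0,0,0,0,0,0],[0,0,0,0,0,0],[0,0,0,0,0,0]], "jaw": -0.2}}

```text
time: 24.22
eef_pos: [0.4419, 0.3448, 0.1806]
eef_rot: [180.0, 0.0, 1.2]
force: [0.7, -0.2, 0.2]
gripper_width: 0.034
grasp_force: 0.0
```

Request:
{"method": "drive_tool", "body": {"series": [[0,0,-0.01,0,0,0],[0,0,-0.02,0,0,0],[0,0,-0.03,0,0,0],[0,0,-0.04,0,0,0],[0,0,-0.04,0,0,-0.1],[0,0,-0.01,0,0,-0.15],[0,0,0,0,0,-0.15],[0,0,0,0,0,-0.103],[0,0,0,0,0,0]]}}

```text
time: 25.35
eef_pos: [0.4419, 0.3449, 0.332]
eef_rot: [-180.0, -0.1, 30.0]
force: [-0.7, 0.0, 0.5]
gripper_width: 0.0344
grasp_force: 0.0
```

```bash
python3 - <<'E'
from h import *
look("w9",(130,0,430,320),1.5)
go(.680,-.161,.33,30)
E
```

```text
turn [-0.     -0.0011 -0.0022] shift [-0.0467  0.5571  0.0017] t 25.4 q [  -6.   17.  -43.  100.   12.   68. -112.]
```

View pics/w9.png

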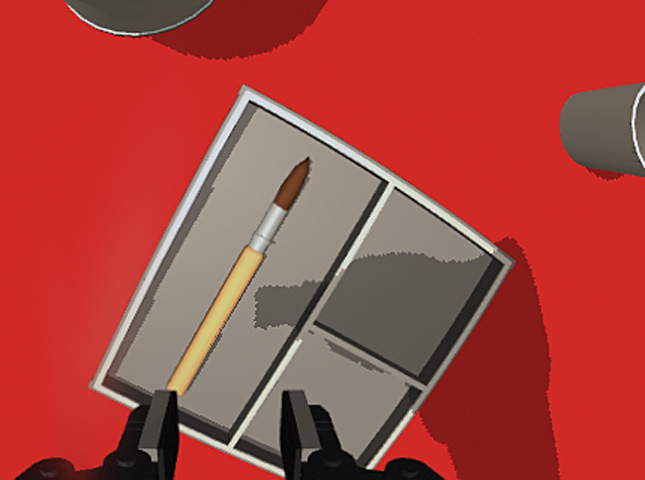

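Slim brush lies flat and lengthwise. On to the bottle.

Request:
{"method": "drive_tool", "body": {"series": [[0,0.015,0,0,0,0],[0,0.035,0,0,0,0],[-0.005,0.05,0,0,0,0],[-0.005,0.055,0,0,0,0],[-0.005,0.055,0,0,0,0],[-0.005,0.055,0,0,0,0],[-0.005,0.055,0,0,0,0],[-0.005,0.055,0,0,0,0],[-0.005,0.055,0,0,0,0],[-0.005,0.05,0,0,0,0],[-0.005,0.04,0,0,0,0],[-0.002,0.025,0,0,0,0]], "jaw": 1}}

```text
time: 26.9
eef_pos: [0.6738, -0.1547, 0.3303]
eef_rot: [180.0, 0.1, 29.7]
force: [0.4, 0.4, -0.7]
gripper_width: 0.0853
grasp_force: 0.0
```

Request:
{"method": "drive_tool", "body": {"series": [[0,0.012,0,0,0,0],[0,0,0,0,0,0],[0,0,0,0,0,0]]}}

```text
time: 27.28
eef_pos: [0.6796, -0.1596, 0.3308]
eef_rot: [-180.0, -0.0, 30.1]
force: [0.9, 0.3, 0.1]
gripper_width: 0.0855
grasp_force: 0.0
```

```bash
python3 - <<'E'
from h import *
look("w10",(80,0,400,300),2)
go(.680,-.161,.202,30)
E
```

```text
turn [-0.0004 -0.0003  0.0019] shift [-0.0005  0.0015  0.1289] t 27.325 q [ 28.  30. -27.  80.  13.  73. -59.]
```

View pics/w10.png

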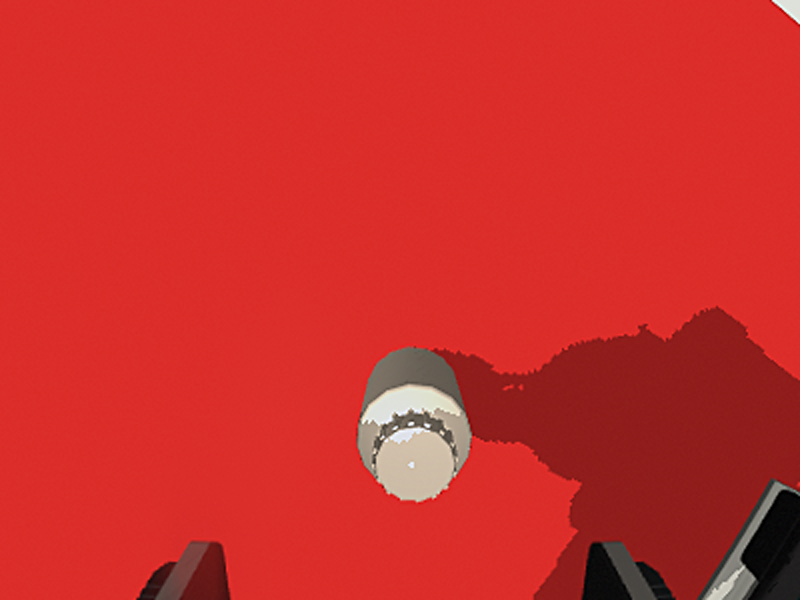

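Cap top centre at (415,465), between the pads (about 229 and 584).

```bash
python3 - <<'E'
from h import *
p=wp((415.5)/2-.5+80,(465.5)/2-.5,.095); print(p); go(p[0],p[1],.202,30)
E
```

```text
[ 0.6799 -0.162   0.095 ]
turn [-0.0004 -0.0003  0.0019] shift [-0.0011  0.0023  0.1289] t 27.325 q [ 28.  30. -27.  80.  13.  73. -59.]
```

Request:
{"method": "drive_tool", "body": {"series": [[-0.001,0.0025,0.025,0,0,0],[0,0,0.035,0,0,0],[0,0,0.035,0,0,0],[0,0,0.022,0,0,0],[0,0,0.012,0,0,0],[0,0,0,0,0,0]]}}

```text
time: 28.08
eef_pos: [0.6802, -0.1634, 0.2015]
eef_rot: [-180.0, 0.0, 30.0]
force: [-0.3, -0.5, 0.4]
gripper_width: 0.0852
grasp_force: 0.0
```

Request:
{"method": "drive_tool", "body": {"series": [[0,0,0,0,0,0],[0,0,0,0,0,0],[0,0,0,0,0,0],[0,0,0,0,0,0],[0,0,0,0,0,0],[0,0,0,0,0,0],[0,0,0,0,0,0]], "jaw": -1, "grip_force": 40}}

```text
time: 28.95
eef_pos: [0.6806, -0.1636, 0.2028]
eef_rot: [179.9, -0.1, 30.0]
force: [-2.5, 0.4, 6.1]
gripper_width: 0.0432
grasp_force: 40.8
```

```bash
python3 - <<'E'
from h import *
go(.4032,.2448,.30,30)
E
```

```text
turn [ 0.0009 -0.0011  0.0002] shift [-0.036  -0.4924 -0.0972] t 28.95 q [ 28.  36. -25.  86.  17.  61. -61.]
```

Request:
{"method": "drive_tool", "body": {"series": [[0,0,-0.01,0,0,0],[0,0,-0.025,0,0,0],[0,-0.005,-0.035,0,0,0],[0,-0.02,-0.02,0,0,0],[-0.003,-0.035,-0.007,0,0,0],[-0.005,-0.045,0,0,0,0],[-0.005,-0.05,0,0,0,0],[-0.005,-0.05,0,0,0,0],[-0.005,-0.05,0,0,0,0],[-0.005,-0.05,0,0,0,0],[-0.005,-0.05,0,0,0,0],[-0.003,-0.045,0,0,0,0]]}}

```text
time: 30.45
eef_pos: [0.4476, 0.1661, 0.2991]
eef_rot: [180.0, -0.0, 30.0]
force: [0.4, -0.4, -1.2]
gripper_width: 0.0428
grasp_force: 41.0
```

Request:
{"method": "drive_tool", "body": {"series": [[0,-0.04,0,0,0,0],[0,-0.03,0,0,0,0],[0,-0.016,0,0,0,0],[0,-0.006,0,0,0,0],[0,0,0,0,0,0]]}}

```text
time: 31.08
eef_pos: [0.4034, 0.2438, 0.2986]
eef_rot: [180.0, 0.0, 30.0]
force: [0.3, -1.0, -2.1]
gripper_width: 0.0432
grasp_force: 41.0
```

```bash
python3 - <<'E'
from h import *
go(.4032,.2448,.2068,30); look("w11",None,1.4)
E
```

```text
turn [ 0.0002  0.0001 -0.0004] shift [ 0.0003 -0.0009  0.0918] t 31.075 q [   6.    7.  -45.  114.    6.   61. -101.]
```

All 14 views are used, so from here I rely on the numbers and image code. Lowering the bottle.

Request:
{"method": "drive_tool", "body": {"series": [[0,-0.001,0.02,0,0,0],[0,0,0.025,0,0,0],[0,0,0.02,0,0,0],[0,0,0.013,0,0,0],[0,0,0.007,0,0,0],[0,0,0.003,0,0,0],[0,0,0.0015,0,0,0],[0,0,0.0007,0,0,0],[0,0,0,0,0,0]]}}

```text
time: 32.25
eef_pos: [0.4025, 0.2453, 0.2087]
eef_rot: [180.0, -0.0, 30.0]
force: [0.4, 0.2, -1.7]
gripper_width: 0.0433
grasp_force: 41.0
```

Request:
{"method": "drive_tool", "body": {"series": [[0,0,0.0006,0,0,0],[0,0,0.0004,0,0,0],[0,0,0,0,0,0]]}}

```text
time: 32.62
eef_pos: [0.4025, 0.2452, 0.2074]
eef_rot: [-180.0, -0.0, 30.0]
force: [0.1, -0.2, -2.4]
gripper_width: 0.0433
grasp_force: 41.0
```

Request:
{"method": "drive_tool", "body": {"series": [[0,0,0.0006,0,0,0],[0,0,0.0004,0,0,0],[0,0,0,0,0,0]]}}

```text
time: 33.0
eef_pos: [0.4025, 0.2453, 0.2067]
eef_rot: [180.0, -0.0, 30.0]
force: [-1.7, -0.5, 6.1]
gripper_width: 0.0428
grasp_force: 41.5
```

Request:
{"method": "drive_tool", "body": {"series": [[0,0,0.0005,0,0,0],[0,0,0,0,0,0]]}}

```text
time: 33.25
eef_pos: [0.4025, 0.2454, 0.2067]
eef_rot: [180.0, -0.0, 30.0]
force: [-4.4, -3.0, 13.1]
gripper_width: 0.0431
grasp_force: 42.3
```

Contact. Release (to 65 mm) and retreat.

Request:
{"method": "drive_tool", "body": {"series": [[0,0,0,0,0,0],[0,0,0,0,0,0],[0,0,0,0,0,0],[0,0,0,0,0,0],[0,0,0,0,0,0]], "jaw": 0.55}}

```text
time: 33.88
eef_pos: [0.4025, 0.2452, 0.2059]
eef_rot: [-180.0, 0.0, 30.0]
force: [-0.8, 0.3, -0.1]
gripper_width: 0.0661
grasp_force: 0.0
```

Request:
{"method": "drive_tool", "body": {"series": [[0,0,-0.01,0,0,0],[0,0,-0.025,0,0,0],[0,0,-0.04,0,0,0],[0,0,-0.04,0,0,0],[0,0,-0.03,0,0,0],[0,0,0,0,0,0]]}}

```text
time: 34.62
eef_pos: [0.4029, 0.2459, 0.3538]
eef_rot: [179.9, -0.3, 30.0]
force: [0.3, -0.0, -0.1]
gripper_width: 0.0665
grasp_force: 0.0
```

```bash
python3 - <<'E'
from h import *
look("w12",None,1.4)
go(.6825,.180,.35,30)
E
```

```text
turn [ 0.0008 -0.0024  0.0001] shift [0.2097 0.1966 0.0022] t 34.675 q [  8.   3. -46. 110.   3.  68. -98.]
```

Request:
{"method": "drive_tool", "body": {"series": [[0.015,0.015,0,0,0,0],[0.03,0.03,0,0,0,0],[0.04,0.04,0,0,0,0],[0.045,0.04,0,0,0,0],[0.04,0.035,0,0,0,0],[0.025,0.025,0,0,0,0],[0.015,0.012,0,0,0,0],[0,0,0,0,0,0],[0,0,0,0,0,0]], "jaw": 1}}

```text
time: 35.8
eef_pos: [0.682, 0.1803, 0.3502]
eef_rot: [-179.9, 0.1, 30.1]
force: [-0.8, 0.3, -0.1]
gripper_width: 0.0851
grasp_force: 0.0
```

```bash
python3 - <<'E'
from h import *
look("w13"); im=cv2.imread("pics/w13_full.png").astype(int)
red=(im[...,2]>1.8*np.maximum(im[...,0],im[...,1])+10)
m=(~red).astype(np.uint8)
n,l,s,c=cv2.connectedComponentsWithStats(m)
E=arm.camera_info("wrist")
for i in range(1,n):
    if s[i,4]>300: print(s[i],c[i].round(1))
p=np.array([.682,.180])
# white rim: bright pixels
b=(im.min(2)>200).astype(np.uint8); n,l,s,c=cv2.connectedComponentsWithStats(b)
for i in range(1,n):
    if s[i,4]>80: print("bright",s[i],c[i].round(1))
go(.6825,.18,.21,30)
E
```

```text
[ 450    0  110  111 5678] [524.1  35.2]
[   0   74   57  100 4699] [ 25.  120.3]
[ 242  160   79   89 5250] [281.2 205.7]
[   24   194   518   226 51251] [239.8 344.4]
[ 522  327   38   63 1011] [545.3 363.4]
bright [451   0  54  33 909] [481.   10.6]
bright [ 490    0   70   92 3954] [529.7  37.6]
bright [546  62  14  49 348] [554.8  88.2]
bright [242 174  78  74 834] [278.4 199. ]
bright [ 42 199 121 138 765] [ 90.8 259.6]
bright [195 276  15  36  95] [201.9 291.7]
turn [-0.0005  0.0008  0.0014] shift [0.0004 0.0006 0.1406] t 35.85 q [  6.  32. -36.  77.  19.  77. -90.]
```

```bash
python3 - <<'E'
from h import *
print(wp(281,210.7,.08), np.linalg.norm(wp(242,210,.08)-wp(320.5,210,.08)), np.linalg.norm(wp(281,173.5,.08)-wp(281,248,.08)))
p=wp(281,210.7,.08); go(p[0],p[1],.21,30)
E
```

```text
[0.683  0.1836 0.08  ] 0.060976142875718176 0.0611494071925477
turn [-0.0005  0.0008  0.0014] shift [ 0.0026 -0.0023  0.1406] t 35.85 q [  6.  32. -36.  77.  19.  77. -90.]
```

Request:
{"method": "drive_tool", "body": {"series": [[0.002,-0.002,0.025,0,0,0],[0,0,0.04,0,0,0],[0,0,0.04,0,0,0],[0,0,0.023,0,0,0],[0,0,0.012,0,0,0],[0,0,0,0,0,0]]}}

```text
time: 36.6
eef_pos: [0.6836, 0.1825, 0.2111]
eef_rot: [-180.0, -0.0, 30.0]
force: [1.0, 0.4, 0.2]
gripper_width: 0.0852
grasp_force: 0.0
```

Request:
{"method": "drive_tool", "body": {"series": [[0,0,0,0,0,0],[0,0,0,0,0,0],[0,0,0,0,0,0],[0,0,0,0,0,0],[0,0,0,0,0,0],[0,0,0,0,0,0]], "jaw": -1, "grip_force": 25}}

```text
time: 37.35
eef_pos: [0.6841, 0.1827, 0.2126]
eef_rot: [180.0, -0.1, 30.0]
force: [-1.2, -1.0, 5.8]
gripper_width: 0.0599
grasp_force: 26.9
```

```bash
python3 - <<'E'
from h import *
go(.5052,.2472,.33,30)
E
```

```text
turn [ 0.0006 -0.0024  0.0001] shift [-0.1227 -0.1453 -0.1174] t 37.35 q [  5.  38. -34.  84.  23.  64. -93.]
```

Request:
{"method": "drive_tool", "body": {"series": [[0,0,-0.01,0,0,0],[0,0,-0.025,0,0,0],[0,0,-0.03,0,0,0],[-0.008,-0.01,-0.018,0,0,0],[-0.02,-0.023,-0.005,0,0,0],[-0.025,-0.03,0,0,0,0],[-0.025,-0.03,0,0,0,0],[-0.02,-0.026,0,0,0,0],[-0.015,-0.016,0,0,0,0],[-0.007,-0.008,0,0,0,0],[-0.0025,-0.0025,0,0,0,0],[0,0,0,0,0,0]]}}

```text
time: 38.85
eef_pos: [0.5051, 0.2468, 0.299]
eef_rot: [180.0, -0.0, 30.0]
force: [-0.1, -0.4, -1.3]
gripper_width: 0.0599
grasp_force: 27.3
```

Request:
{"method": "drive_tool", "body": {"series": [[0,0,0.02,0,0,0],[0,0,0.025,0,0,0],[0,0,0.018,0,0,0],[0,0,0.01,0,0,0],[0,0,0.005,0,0,0],[0,0,0,0,0,0]]}}

```text
time: 39.6
eef_pos: [0.5048, 0.2472, 0.221]
eef_rot: [-180.0, -0.0, 30.0]
force: [0.9, -0.5, -1.3]
gripper_width: 0.0595
grasp_force: 27.3
```

Request:
{"method": "drive_tool", "body": {"series": [[0,0,0.0015,0,0,0],[0,0,0.001,0,0,0],[0,0,0.0007,0,0,0],[0,0,0,0,0,0]]}}

```text
time: 40.1
eef_pos: [0.5047, 0.2471, 0.2178]
eef_rot: [180.0, -0.0, 30.0]
force: [0.3, 0.3, -1.5]
gripper_width: 0.0597
grasp_force: 27.3
```

Request:
{"method": "drive_tool", "body": {"series": [[0,0,0.0005,0,0,0],[0,0,0.0005,0,0,0],[0,0,0,0,0,0]]}}

```text
time: 40.48
eef_pos: [0.5047, 0.2471, 0.2167]
eef_rot: [-180.0, 0.0, 30.0]
force: [-0.0, 0.0, -0.3]
gripper_width: 0.0597
grasp_force: 27.3
```

Request:
{"method": "drive_tool", "body": {"series": [[0,0,0.0005,0,0,0],[0,0,0,0,0,0]]}}

```text
time: 40.72
eef_pos: [0.5048, 0.2472, 0.2166]
eef_rot: [180.0, -0.0, 30.0]
force: [-1.6, -0.6, 3.8]
gripper_width: 0.0597
grasp_force: 27.5
```

Request:
{"method": "drive_tool", "body": {"series": [[0,0,0.0003,0,0,0],[0,0,0,0,0,0]]}}

```text
time: 40.98
eef_pos: [0.5049, 0.2473, 0.2166]
eef_rot: [180.0, -0.0, 30.0]
force: [-1.9, -1.1, 7.7]
gripper_width: 0.06
grasp_force: 27.6
```

Request:
{"method": "drive_tool", "body": {"series": [[0,0,0,0,0,0],[0,0,0,0,0,0],[0,0,0,0,0,0],[0,0,0,0,0,0],[0,0,0,0,0,0]], "jaw": 0.9}}

```text
time: 41.6
eef_pos: [0.5047, 0.2471, 0.2159]
eef_rot: [-180.0, 0.0, 30.0]
force: [-0.3, 0.2, 0.1]
gripper_width: 0.081
grasp_force: 0.0
```

Request:
{"method": "drive_tool", "body": {"series": [[0,0,-0.01,0,0,0],[0,0,-0.025,0,0,0],[0,0,-0.04,0,0,0],[0,0,-0.04,0,0,0],[0.02,0.03,-0.03,0,0,0],[0.03,0.05,0,0,0,0],[0.03,0.05,0,0,0,0],[0.02,0.05,0,0,0,0],[0.01,0.04,0,0,0,0],[0,0.03,0,0,0,0],[0,0,0,0,0,0],[0,0,0,0,0,0]]}}

```text
time: 43.1
eef_pos: [0.7246, 0.0865, 0.3614]
eef_rot: [-179.9, -0.0, 30.1]
force: [-0.5, 0.1, -0.4]
gripper_width: 0.0808
grasp_force: 0.0
```

```bash
python3 - <<'E'
from h import *
s=arm.state();print(s["time"],s["eef_pos"])
a=cv2.imread("pics/top0.png"); im=arm.get_image("top"); cv2.imwrite("pics/topz.png",im)
c=arm.camera_info("top");E=np.array(c["extrinsics"])
def uv(x,y,z):
    q=E@[x,y,z,1]; return c["fx"]*q[0]/q[2]+c["cx"],c["fy"]*q[1]/q[2]+c["cy"]
def bright(n,p,r=16,th=200):
    u,v=map(int,map(round,uv(*p))); w=im[v-r:v+r+1,u-r:u+r+1]; g=(w.min(2)>th).astype(np.uint8)
    k,l,st,ce=cv2.connectedComponentsWithStats(g)
    for i in range(1,k):
        if st[i,4]>15: print(n,st[i],pt("top",u-r+ce[i][0],v-r+ce[i][1],p[2])[:2])
bright("bottle cap",(.4025,.2453,.099),8)
bright("cup",(.505,.247,.084),12)
def brown(n,p,lo,hi,r):
    u,v=map(int,map(round,uv(*p))); w=im[v-r:v+r+1,u-r:u+r+1]; h=cv2.cvtColor(w,cv2.COLOR_BGR2HSV)
    g=((h[...,1]>90)).astype(np.uint8); ys,xs=np.nonzero(g)
    if len(xs): 
        P=np.array([pt("top",u-r+x,v-r+y,.012)[:2] for x,y in zip(xs,ys)]); print(n,len(xs),P.min(0),P.max(0),P.mean(0))
brown("broad",(.4555,-.353,.012),0,0,29); brown("slim",(.452,.344,.012),0,0,33)
# ASCII of paint squares and tub by gray, coarse
for n,p,r in (("paint",(.454,.247,.05),22),("tub",(.461,-.2565,.05),30)):
    u,v=map(int,map(round,uv(*p))); w=im[v-r:v+r+1:2,u-r:u+r+1:2].min(2); print(n); print("\n".join("".join(" .:-=+*#%@"[min(9,x//26)] for x in row) for row in w))
E
```

```text
43.1 [0.72462298 0.086496   0.36141106]
bottle cap [  3   1  13  16 134] [0.3998 0.2455]
cup [ 16   5   9  19 101] [0.5035 0.2264]
broad 834 [ 0.379  -0.4338] [ 0.5349 -0.3372] [ 0.46333082 -0.39373993]
slim 910 [0.3644 0.3374] [0.5392 0.4354] [0.45115791 0.40961187]
paint
**##*=---+##%%%%=--==++
**##*---=###%%%%+--==++
**##*---=####%%%*--==++
**##*---=####%%%+--==**
**##*=---*###%%%=--==#*
**##+*---+####%*--===#*
**##-*+---+*###--=+**%#
**##-=##+==+*#=+****#%#
**##==*#####****###**%#
**##==****#***##**##*%#
**##==***************%#
**##*****############%#
**#%##%%%%%%%%#######%#
**##==*********#**###%#
**##-=*****#***##*#*#%#
**##-=*******#*******%#
**##-=*#********===+*%#
**##-=******+=======+%#
**##-=**###*=---=====##
**##-+*####**+---====*#
**##-+#%%%#+++---====##
**##-=%%%%%#++=---===##
**##-=%%%%%%++=---==*%#
tub
....-+=======+********+##******
....-*====++++++++==++=#*******
....-+==--***#%%####%#=#****++=
....=+==--*###%%%##+=#+#***+:::
....=+==--*###%%%%%==#=#***+:::
....=+==--*####%%%%==#=#***+:::
....=+==--*####%%%%==#=#***+:::
....=+==--*######%%==#=#***+:::
....=+==--*######%%==#=#***=:::
....=+==--*######%%==#=#***=+++
....=+==--#########==#+#***+##%
....++==-=########*==#+#***+%%%
...:++==-=########*-=#+#***+#%%
...:++==-=########+-+#+#***+##%
...:++==-=########+-+#+#****=++
...:++==-=########+-=#+#****=++
::.:++==-=########+-=*+#*****==
::.:++==-=########+-=*+#*****==
:..:++==-=########+-=*+#****+=+
:..:+===-=########+-=++#****+=+
:..:+===-=########+-=++#****+=+
:..:+===-+########=-=++#****+=+
::.:+==--+########=-=++*****+-+
::.:+==--+########=-===+****+=+
::.-+==--*########=-=+=+++**+=+
::.-+==--*########=-++====+*+=+
::.-*==--*########=-+++=======*
:::-+==--*########=-+=+=====-+*
:::=+==--*+++*****=-+=+=====-+*
:::=+====******+++++*=+======-+
:::=+===========+++++-+========
```

Bottle cap (upright at 0.400, 0.246), cup, tub and brushes show where they were set down, and the arm is clear. Handing in.

```bash
python3 -c "
from h import *
print(arm.finish_job())"
```

```text
the job is handed in; nothing more can be done
None
```

I laid up both trays in the order asked and handed the job in at about 43 s: broad brush and paste tub in the pasting tray, and slim brush, paint bottle and water cup in the painting tray; the last check was by measurement only, since the 14 picture views were used up, and I did not re-check the head, tape roll and stapler, though the arm kept clear of them.

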